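Count along the packet rack and push the stock box into the third gap

TASK

Count the gaps of the wooden packet rack with a fingertip, fingers shut: begin at the end with the ball-topped post, touch the steel rail above the first gap and run along it over the second gap to the third, and do not touch the rail above the fourth. Then push the small dark stock-cube box that lies in front of the rack along the worktop, lengthwise, into that third gap until it is fully home against the back strip. Nothing is to be picked up or tipped: the box stays on the worktop all the time, and the other pack, the garlic and the cup stay where they are.

Things in the scene. Friction and masses are not known exactly. Their poses are not given: they have to be found in the camera images.
- rack: Fixed wooden rack: 5 upright dividers (6 mm thick, 40 high, 54 centre to centre) make 4 gaps 48 mm wide, open in front and on top; the worktop is their floor. Origin: on the worktop at the middle divider; x points into the gaps, away from the robot, y left along the row. Gap centres at y = 81, 27, -27, -81 mm, divider fronts at x = -24, face of the 22 mm high back strip at x = 20.
- ball_post: Round wooden post with a 25 mm ball on top (79 mm high in all) at one end of the rack, either end, 126 mm from the rack's middle divider: counting begins at this end. Origin at its foot. The other end has the same post without a ball, 56 mm high.
- box_center (a point): Centre of the small dark blue cardboard stock-cube box that lies loose in front of the rack: 52 mm long, 34 mm wide, 32 mm high, 0.05 to 0.12 kg, its printed top up. The centre is 16 mm above the worktop. Its own y axis is the long one and starts roughly along the rack's x axis (within 0.25 rad).
- stock_box: The same box; origin at the centre of its underside, y along its length, z up.
- butter: Another small pack, white and green, 60 x 36 x 17 mm, already lying in the left-hand end gap (never the third from either end), sticking out some 18 mm in front of the dividers. Origin under its centre. To be left alone.
- garlic: A garlic bulb, 60 mm across and 58 mm high, on the worktop to the left of the work. Origin at its underside. To be left alone.
- cup: A small white cup, 62 mm across, 89 mm with its handle, 52 mm high, to the right of the work. Origin at its underside. To be left alone.
- rail1: The stretch of the rack's steel rail above one gap, the first from the robot's left (whichever end the ball is at); 48 mm long, 12 mm in diameter, above the back strip. Origin in its middle, on the rail's axis, 50 mm above the worktop and 26 mm behind the rack's origin; y along the rail. Its top is 56 mm above the worktop, and the dividers' ears on either side of it end 1 mm lower.
- rail2: The stretch of the rack's steel rail above one gap, the second from the robot's left (whichever end the ball is at); 48 mm long, 12 mm in diameter, above the back strip. Origin in its middle, on the rail's axis, 50 mm above the worktop and 26 mm behind the rack's origin; y along the rail. Its top is 56 mm above the worktop, and the dividers' ears on either side of it end 1 mm lower.
- rail3: The stretch of the rack's steel rail above one gap, the third from the robot's left (whichever end the ball is at); 48 mm long, 12 mm in diameter, above the back strip. Origin in its middle, on the rail's axis, 50 mm above the worktop and 26 mm behind the rack's origin; y along the rail. Its top is 56 mm above the worktop, and the dividers' ears on either side of it end 1 mm lower.
- rail4: The stretch of the rack's steel rail above one gap, the fourth from the robot's left (whichever end the ball is at); 48 mm long, 12 mm in diameter, above the back strip. Origin in its middle, on the rail's axis, 50 mm above the worktop and 26 mm behind the rack's origin; y along the rail. Its top is 56 mm above the worktop, and the dividers' ears on either side of it end 1 mm lower.
Mind the look-alikes: they are no part of the job. What is shaped like the ball_post but turquoise is not meant.

How it is judged:
By the outcome, as a careful person would: the job done as asked, in the order asked, and still so for the second after the job is handed in, with the robot touching nothing.
It also fails if it takes over 61 s, if anything falls off the work surface, if the arm or the gripper's body presses on something with over 40 N, if the wrist force passes 120 N, or if a joint passes its speed limit or range.

ROBOT

A 7-joint arm with a two-finger parallel gripper is mounted at the origin on a cart in front of the work surface, level with it; the furniture and walls round the work are solid. World frame = base frame: x ahead of the robot, y to its left, z up, the work surface at z = 0. Lengths are in m, angles in rad, forces in N, time in s.
With the tool pointing down it reaches from about 0.35 to 0.9 m from the base axis. Payload 8.1 kg.
Tool frame: the origin (TCP) lies on the mounting face of the last link; the fingertips stand tips_ahead ahead of it and the grasp point (between the pads) lies 155 mm ahead of it (tips_ahead is the distance from the TCP to the fingertips, in m); z points along the fingers, y is the line along which they close (so a half turn about z gives the same grasp; the last joint's range is limited). The gripper opens to 85 mm and grips with 20 to 120 N. Pads are 22 mm wide; open, the fingers measure 114 mm over their backs; the gripper's body (76 mm by 85 mm) begins 54 mm behind the grasp point. The pads swing forward as they close: fully open they stand 13 mm farther back than shut.
Start: joints at [-1.406, 0.434, 0.025, 1.573, -0.012, 1.134, -0.075], TCP at [0.165, 0.603, 0.405] pointing down, gripper open.
Joint ranges: [-2.62, 2.62], [-0.44, 2.09], [-1.27, 1.32], [0.08, 2.57], [-1.32, 4.46], [0.12, 2], [-2.74, 2.74]. Speed limits (rad/s): [2.22, 2.22, 3.01, 3.01, 3.14, 3.14, 3.14].

INTERFACE

Orientations are given as a rotation vector (axis times angle).
In Python, from plant import get_state, grab_frame, camera_params, job_done, tips_ahead gives the robot as it stands. The module is installed in compiled form; this text tells all that it offers.
- The arm moves only by the tool servo_tool, never from a script. Its argument "increments" is a list of rows, each a list of 5 numbers: the shift along the tool's x, y, z in mm, then the turn about the tool's z in rad, then the finger opening in mm, from 0 to 85.4. A call has 1 to 5 rows; each row is the pose to reach, as a shift and turn from the pose commanded when the call began, along the tool's axes at that moment; what a row does not reach only later rows make up. A row lasts 1/10 s, in which the tool goes at most 50 mm and 8.59 degrees, less where a joint would pass 70% of its speed; a pose out of reach is approached as far as the arm can. A call with a gripper value outside its range is refused whole. The fingers move at their own pace and stop on an object; "newtons" is the grip in N (left out, the last holds). Time passes only in rows, so rows that repeat a pose let the fingers close. It gives the time, the measured TCP pose, the force, the opening and the grip force at its end, in the units of the state.
- get_state(): the state, without advancing time (a new reading comes with each control period).
- grab_frame(name): name is "side" or "top"; returns the picture (480x640x3 uint8, red, green, blue); there is no depth.
- camera_params(name): a dict with "fx", "fy", "cx", "cy" (pixels), "k1" (the pictures are not rectified: a ray, as slopes to the right and down, at radius r is drawn at 1 + k1 r^2 times it, then the intrinsics apply), "pose" (4x4, takes a point from camera to world coordinates). Camera axes: x right, y down, z forward; pixel columns grow to the right and rows downward; lengths in m; the calibration is good to about 2 mm. A picture is of the moment at which its call begins. camera_params takes no time and is no camera call.
- job_done(): hands the job in; it is judged then, once.
The state is a dict: "time": time; "q": joint angles; "qvel": joint speeds; "joint_torque": joint torques, N m; "tcp_pos": TCP position; "tool_rot": TCP orientation; "ft_force": force on the tool from outside, world axes, zero at the start; "ft_torque": the same for the moment, N m; "finger_gap": opening from 0.0 (shut) to 1.0 (fully open); "gripper_force": force on a finger pad.
Only numpy, scipy, OpenCV 4.12 (cv2) and the standard library are available. Lean on these libraries where they do the work, as an engineer would, in place of code of your own. Each camera call takes 0.05 s, during which the arm holds its last target. There are 200 camera calls.

## Working session

There is one attempt and no reset: what is moved stays moved. The work goes in short steps, Python scripts to look and compute and a tool call to move; the robot and the scene stay as the last step left them, time stands still between calls to the robot, and variables do not carry over. Pictures are saved under pics/ and viewed, at most 13 in all, crops included, and the job is handed in when it is done.

Besides the shell and the picture viewer there is one more tool, called by a JSON object that holds its "fn" and its "kwargs". servo_tool: Moves the arm, as the interface text tells. Its arguments: {"type":"object","properties":{"increments":{"type":"array","items":{"type":"array","items":{"type":"number"}}},"newtons":{"type":"number"}},"required":["increments"]}

```bash
mkdir -p pics; cat > h.py <<'E'
import numpy as np, cv2
from plant import get_state, grab_frame, camera_params, tips_ahead
from scipy.spatial.transform import Rotation as R
def ray(n,px):
    c=camera_params(n);P=np.array(c['pose'])
    K=np.array([[c['fx'],0,c['cx']],[0,c['fy'],c['cy']],[0,0,1.]])
    d=(np.array(px,float)-[c['cx'],c['cy']])/[c['fx'],c['fy']]
    u=d.copy()
    for _ in range(20): u=d/(1+c['k1']*(u@u))
    return P[:3,3],P[:3,:3]@np.array([u[0],u[1],1.])
def onz(n,px,z):
    o,d=ray(n,px); return o+d*(z-o[2])/d[2]
def proj(n,p):
    c=camera_params(n);P=np.array(c['pose']);q=P[:3,:3].T@(np.array(p)-P[:3,3]);u=q[:2]/q[2]
    u=u*(1+c['k1']*(u@u)); return u*[c['fx'],c['fy']]+[c['cx'],c['cy']]
def snap(n,f):
    im=grab_frame(n); cv2.imwrite('pics/'+f,im[:,:,::-1]); return im
E
python3 - <<'E'
from h import *
snap('top','t0.png');snap('side','s0.png')
s=get_state();print(s['tcp_pos'],s['tool_rot'],tips_ahead,s['time'],s['ft_force'])
print(R.from_rotvec(s['tool_rot']).as_matrix().round(3))
for n in('top','side'):print(camera_params(n))
E
```

```text
[0.16534738 0.60251818 0.40398126] [-4.19470789e-01 -3.11338328e+00  2.27625044e-03] 0.1734 0.1 [-0.3432341   0.20014123  0.25764342]
[[-0.964  0.265 -0.   ]
 [ 0.265  0.964 -0.001]
 [-0.    -0.001 -1.   ]]
{'fx': 510.48238511661367, 'fy': 510.48238511661367, 'cx': 322.3717938864056, 'cy': 236.69551367985744, 'k1': 0.023536088095119426, 'pose': array([[-0.02657487, -0.99627356,  0.08205346,  0.5143108 ],
       [-0.9996317 ,  0.02603326, -0.00766372, -0.1442844 ],
       [ 0.00549904, -0.0822269 , -0.99659846,  0.98495364],
       [ 0.        ,  0.        ,  0.        ,  1.        ]])}
{'fx': 617.5067919917603, 'fy': 617.5067919917603, 'cx': 326.6623141526245, 'cy': 239.22070065851452, 'k1': 0.009045277480065951, 'pose': array([[-0.55057461, -0.64726924,  0.52717182,  0.12598348],
       [-0.8346341 ,  0.43886726, -0.33283847,  0.13553536],
       [-0.01592235, -0.62324799, -0.78186215,  0.76391241],
       [ 0.        ,  0.        ,  0.        ,  1.        ]])}
```

View pics/t0.png

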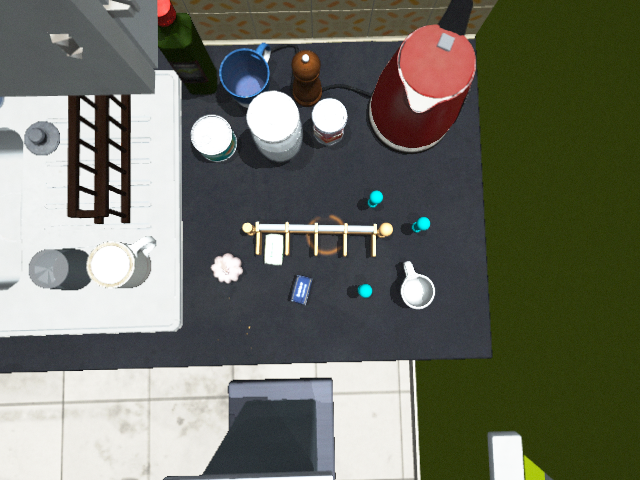

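View pics/s0.png

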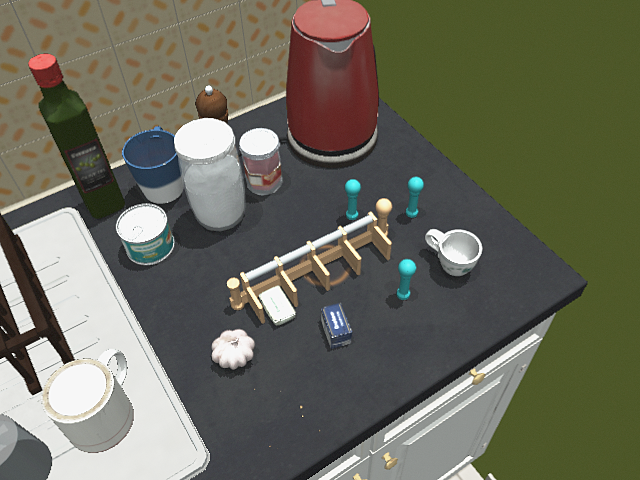

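The ball-topped wooden post is at the right end (top ≈(386,230), side ≈(384,207)). The plain post is at the left (top (248,229)). The look-alikes are turquoise posts at top (376,198), (423,224) and (365,291). So the first gap is rail4, the third is rail2, and rail1 above the butter must not be touched. The dark blue box is at top (301,290), and the blue cup at (245,72) is not it. Next are measurements and one close crop.

```bash
cat > m.py <<'E'
from h import *
im=cv2.imread('pics/t0.png'); hsv=cv2.cvtColor(im,cv2.COLOR_BGR2HSV)
def big(m,x0,y0,x1,y1):
    z=np.zeros_like(m);z[y0:y1,x0:x1]=m[y0:y1,x0:x1]
    n,l,s,c=cv2.connectedComponentsWithStats(z); i=1+np.argmax(s[1:,4]); return (l==i).astype(np.uint8),s[i],c[i]
# rail: bright, unsaturated
m=cv2.inRange(hsv,(0,0,120),(180,60,255)); r,s,c=big(m,250,215,382,242)
ys,xs=np.nonzero(r); 
pts=np.array([onz('top',p,.053) for p in zip(xs,ys)])
k=np.polyfit(pts[:,1],pts[:,0],1); print('rail',s,c,'x=%.4f*y+%.4f'%tuple(k),pts.min(0),pts.max(0))
# wood
w=cv2.inRange(hsv,(8,50,110),(25,200,255))
for nm,b in dict(ball=(379,220,396,240),plain=(240,220,255,240)).items():
    _,s,c=big(w,*b);print(nm,s,c,onz('top',c,.066 if nm=='ball' else .056))
zone=np.zeros_like(w);zone[238:262,250:382]=w[238:262,250:382]
n,l,st,ce=cv2.connectedComponentsWithStats(zone)
for i in range(1,n):
    if st[i,4]>15: print('div',st[i],ce[i].round(1),onz('top',ce[i],.04)[:2].round(4))
# box
b=cv2.inRange(hsv,(100,90,40),(130,255,255));_,s,c=big(b,280,268,325,312)
b,s,c=big(b,280,268,325,312);cn,_=cv2.findContours(b,0,2);rc=cv2.minAreaRect(np.vstack(cn));print('box',s,c,rc)
q=np.array([onz('top',p,.032)[:2] for p in cv2.boxPoints(rc)]);print(q.round(4),q.mean(0),np.linalg.norm(np.diff(q,axis=0),axis=1))
E
python3 m.py; python3 - <<'E'
import cv2,numpy as np
a=cv2.imread('pics/t0.png')[180:330,230:450];b=cv2.imread('pics/s0.png')[170:370,215:435]
a=cv2.resize(a,None,fx=3.5,fy=3.5,interpolation=2)[:560];cv2.imwrite('pics/c0.png',a)
E
```

```text
rail [256 221 121  12 832] [315.75961538 227.38100962] x=0.0440*y+0.6146 [ 0.59710985 -0.25051227  0.053     ] [ 0.6230551  -0.03023805  0.053     ]
ball [379 222  14  16  93] [384.09677419 230.19354839] [ 0.5988515  -0.26327579  0.066     ]
plain [242 223  13  13  58] [249.72413793 230.13793103] [ 0.60626717 -0.01916539  0.056     ]
div [255 238   7  17  63] [258.7 245.6] [ 0.5787 -0.0331]
div [285 238   5  18  39] [287.4 247.7] [ 0.5734 -0.0862]
div [307 238   4   7  18] [308.3 240.6] [ 0.5855 -0.1252]
div [314 238  23  18 118] [324.4 250.6] [ 0.5662 -0.1546]
div [343 238   4  19  25] [343.7 248.7] [ 0.5688 -0.1905]
div [372 238   4  19  22] [372.4 248.2] [ 0.5683 -0.2437]
box [293 276  17  28 250] [300.912 289.36 ] ((300.2303161621094, 289.26141357421875), (12.818717002868652, 27.698734283447266), 14.931416511535645)
[[ 0.4749 -0.0894]
 [ 0.5239 -0.1037]
 [ 0.5172 -0.1266]
 [ 0.4682 -0.1121]] [ 0.49602475 -0.10793621] [0.05110894 0.0238598  0.05108949]
```

View pics/c0.png

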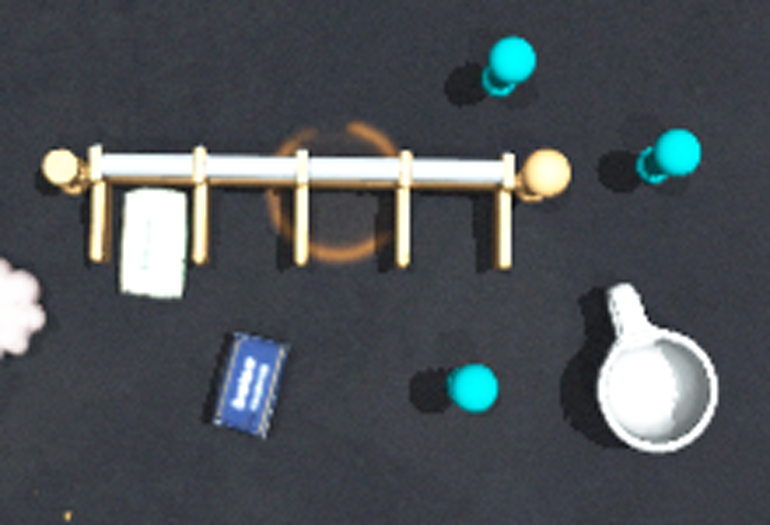

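```bash
python3 - <<'E'
from h import *
f=lambda x,y:((x+.5)/3.5+230-.5,(y+.5)/3.5+180-.5)
for x,y in [(96,165),(200,166),(302,168),(405,169),(508,171)]: print('ear',onz('top',f(x,y),.053)[:2].round(4))
for x,y in [(97,261),(200,263),(301,263),(403,264),(504,266)]: print('front',onz('top',f(x,y),.04)[:2].round(4))
q=np.array([onz('top',f(*p),.032)[:2] for p in [(237,333),(289,345),(266,437),(214,425)]]);print(q.round(4),q.mean(0),np.linalg.norm(np.diff(q,axis=0),axis=1))
np.save('q.npy',q)
c=np.array([.590,-.141]);th=-.042
ex=np.array([np.cos(th),np.sin(th)]);ey=np.array([-ex[1],ex[0]])
for n,b,k in(('t',(230,200,450,330),3.5),('s',(215,180,435,370),3)):
    name={'t':'top','s':'side'}[n];x0,y0,x1,y1=b
    im=cv2.resize(cv2.imread(f'pics/{n}0.png')[y0:y1,x0:x1],None,fx=k,fy=k,interpolation=2)
    P=[(*(c+ex*.026+ey*y),.056) for y in(.108,.054,0,-.054,-.108)]+[(*(c-ex*.024+ey*y),z) for y in(.108,.054,0,-.054,-.108) for z in(.04,0)]+[(*(c+ey*-.126+ex*.026),.079)]
    P+=[(*p,.032) for p in q]
    for p in P:
        u=(proj(name,p)-[x0,y0]+.5)*k-.5; cv2.circle(im,tuple(int(round(v)) for v in u),2,(0,0,255),-1)
    cv2.imwrite(f'pics/o{n}.png',im)
a=cv2.imread('pics/ot.png');b=cv2.imread('pics/os.png');print(a.shape,b.shape)
E
```

```text
ear [ 0.6124 -0.0323]
ear [ 0.6104 -0.0867]
ear [ 0.608  -0.1401]
ear [ 0.6061 -0.194 ]
ear [ 0.6036 -0.248 ]
front [ 0.5627 -0.0304]
front [ 0.5602 -0.0848]
front [ 0.5588 -0.1382]
front [ 0.5569 -0.1921]
front [ 0.5544 -0.2456]
[[ 0.5229 -0.1032]
 [ 0.5158 -0.1307]
 [ 0.4676 -0.1173]
 [ 0.4747 -0.0899]] [ 0.49525546 -0.11027359] [0.02837612 0.04997478 0.02824748]
(455, 770, 3) (570, 660, 3)
```

View pics/ot.png

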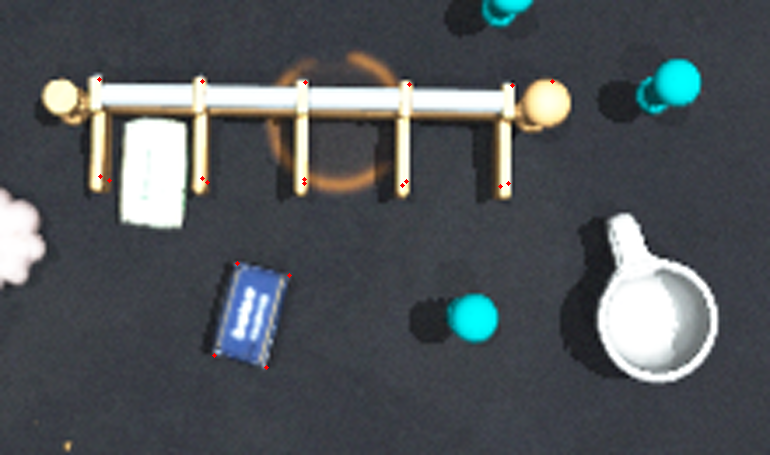

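View pics/os.png

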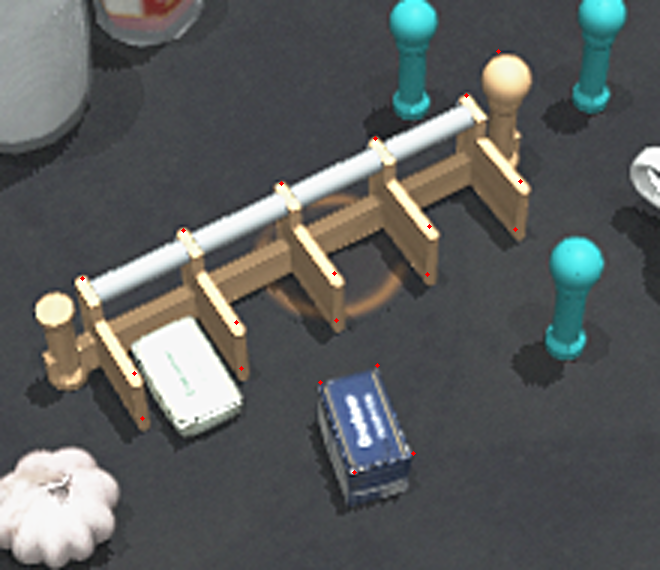

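The overlay shows the box and the ball post at the right end as chosen. The rack origin is about (0.583,-0.139) with yaw -0.041, so rail4 is at (0.606,-0.221), rail3 at (0.608,-0.167) and rail2 at (0.610,-0.113). The box is at about (0.495,-0.110), with its yaw about -14° off the gap axis. I move above rail4 first.

{"fn": "servo_tool", "kwargs": {"increments": [[-250, -263, 0, -0.2, 0], [-250, -263, 0, -0.227, 0], [-250, -263, 0, -0.227, 0], [-250, -263, 0, -0.227, 0], [-250, -263, 0, -0.227, 0]]}}

```text
time: 0.6
tcp_pos: [0.2841, 0.3804, 0.4045]
tool_rot: [-0.064, -3.141, 0.0]
ft_force: [1.7, 0.1, 0.6]
finger_gap: 0.142
gripper_force: 0.0
```

```bash
cat > d.py <<'E'
import sys
from h import *
s=get_state();M=R.from_rotvec(s['tool_rot']).as_matrix();p=s['tcp_pos']
print('t',s['time'],'tip',(p+M[:,2]*tips_ahead).round(4),'yaw of y',np.arctan2(-M[0,1],M[1,1]).round(3),'F',np.round(s['ft_force'],1),s['finger_gap'])
c=np.array([.583,-.139]);th=-.041
for a in sys.argv[1:]:
    x,y,z=map(float,a.split(','));X=c+[np.cos(th)*x-np.sin(th)*y,np.sin(th)*x+np.cos(th)*y]
    print(a,(M.T@(np.r_[X,z]-(p+M[:,2]*tips_ahead))*1000).round(1),'dturn',round(np.arctan2(-M[0,1],M[1,1])-th,3))
E
python3 d.py .026,-.081,.23 .026,-.081,.056
```

```text
t 0.6 tip [0.2841 0.3803 0.2311] yaw of y -0.041 F [1.7 0.1 0.6] 0.14172689220533238
.026,-.081,.23 [-345.9 -587.7    1.2] dturn 0.0
.026,-.081,.056 [-345.9 -587.6  175.2] dturn 0.0
```

{"fn": "servo_tool", "kwargs": {"increments": [[-345, -587, 0, 0, 0], [-345, -587, 0, 0, 0], [-345, -587, 0, 0, 0], [-345, -587, 0, 0, 0], [-345, -587, 0, 0, 0]]}}

```text
time: 1.1
tcp_pos: [0.4017, 0.1598, 0.4048]
tool_rot: [0.064, 3.141, 0.0]
ft_force: [1.4, 0.1, 0.3]
finger_gap: 0.001
gripper_force: 0.0
```

{"fn": "servo_tool", "kwargs": {"increments": [[-218, -372, 0, 0, 0], [-218, -372, 0, 0, 0], [-218, -372, 0, 0, 0], [-218, -372, 0, 0, 0], [-218, -372, 0, 0, 0]]}}

```text
time: 1.6
tcp_pos: [0.5192, -0.0607, 0.4046]
tool_rot: [-0.064, -3.141, -0.0]
ft_force: [1.1, 0.4, 1.6]
finger_gap: -0.003
gripper_force: 0.0
```

```bash
python3 d.py .026,-.081,.076
```

```text
t 1.6 tip [ 0.5192 -0.0606  0.2312] yaw of y -0.04 F [1.1 0.4 1.6] -0.003032118150950441
.026,-.081,.076 [ -92.9 -156.8  155.2] dturn 0.001
```

{"fn": "servo_tool", "kwargs": {"increments": [[-91, -155, 0, 0, 0], [-91, -155, 0, 0, 0], [-91, -155, 0, 0, 0], [-91, -155, 0, 0, 0], [-91, -155, 50, 0, 0]]}}

```text
time: 2.1
tcp_pos: [0.6059, -0.2238, 0.3595]
tool_rot: [0.073, 3.129, -0.01]
ft_force: [1.2, -0.5, 0.8]
finger_gap: -0.004
gripper_force: 0.0
```

{"fn": "servo_tool", "kwargs": {"increments": [[0, 0, 40, 0, 0], [0, 0, 75, 0, 0], [0, 0, 98, 0, 0], [0, 0, 98, 0, 0], [0, 0, 98, 0, 0]]}}

```text
time: 2.6
tcp_pos: [0.6034, -0.2175, 0.2569]
tool_rot: [-0.064, -3.14, -0.0]
ft_force: [0.2, 0.0, 0.2]
finger_gap: -0.0
gripper_force: 0.0
```

```bash
python3 d.py .026,-.081,.056; python3 -c "
from h import *
a=snap('top','t1.png');b=snap('side','s1.png')
k=lambda i:cv2.resize(i[:,:,::-1],None,fx=3,fy=3,interpolation=2)
cv2.imwrite('pics/c1.png',np.hstack([k(a[180:330,260:390]),k(b[150:300,290:420])]))"
```

```text
t 2.6 tip [ 0.6033 -0.2175  0.0835] yaw of y -0.041 F [0.2 0.  0.2] -0.00015185191250380087
.026,-.081,.056 [-2.5 -3.4 27.5] dturn -0.0
```

View pics/c1.png

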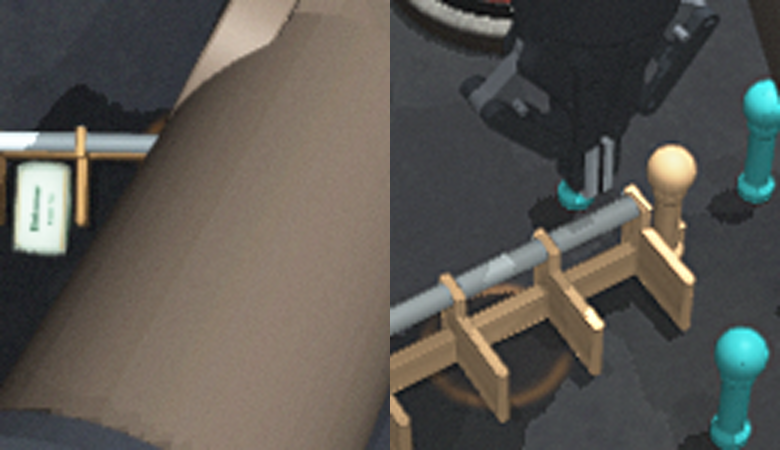

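The crop shows the shut fingertips (crop ≈(598,165)) above the stretch of rail beside the ball post, as planned. I lower gently.

{"fn": "servo_tool", "kwargs": {"increments": [[-2.5, -3, 12, 0, 0], [-2.5, -3, 20, 0, 0], [-2.5, -3, 25, 0, 0], [-2.5, -3, 25, 0, 0], [-2.5, -3, 25, 0, 0]]}}

```text
time: 3.2
tcp_pos: [0.6057, -0.2205, 0.2316]
tool_rot: [-0.064, -3.141, -0.0]
ft_force: [-0.0, -0.5, 0.3]
finger_gap: 0.001
gripper_force: 0.0
```

{"fn": "servo_tool", "kwargs": {"increments": [[0, 0, 1, 0, 0], [0, 0, 2, 0, 0], [0, 0, 3, 0, 0], [0, 0, 3, 0, 0]]}}

```text
time: 3.6
tcp_pos: [0.6058, -0.2206, 0.2294]
tool_rot: [0.064, 3.14, 0.0]
ft_force: [-1.7, 0.9, 7.3]
finger_gap: -0.001
gripper_force: 3.0
```

```bash
python3 d.py .026,-.081,.056
```

```text
t 3.6 tip [ 0.606  -0.2205  0.056 ] yaw of y -0.041 F [-1.7  0.9  7.3] -0.0011482799983065788
.026,-.081,.056 [ 0.3 -0.5  0. ] dturn 0.0
```

Contact is exactly at z=0.056 with 7 N. I run along the rail.

{"fn": "servo_tool", "kwargs": {"increments": [[0, 7, 0, 0, 0], [0, 14, 0, 0, 0], [0, 21, 0, 0, 0], [0, 28, 0, 0, 0], [0, 35, 0, 0, 0]]}}

```text
time: 4.1
tcp_pos: [0.6075, -0.1858, 0.2294]
tool_rot: [0.065, 3.139, -0.002]
ft_force: [-0.2, -4.3, 6.7]
finger_gap: 0.0
gripper_force: 2.9
```

{"fn": "servo_tool", "kwargs": {"increments": [[0, 7, 0, 0, 0], [0, 14, 0, 0, 0], [0, 21, 0, 0, 0], [0, 28, 0, 0, 0], [0, 35, 0, 0, 0]]}}

```text
time: 4.6
tcp_pos: [0.609, -0.1509, 0.2295]
tool_rot: [0.065, 3.139, -0.002]
ft_force: [-0.3, -4.7, 6.3]
finger_gap: -0.002
gripper_force: 2.9
```

```bash
python3 d.py .026,.027,.056
```

```text
t 4.6 tip [ 0.6093 -0.1511  0.0561] yaw of y -0.041 F [-0.3 -4.7  6.3] -0.0021267544258100346
.026,.027,.056 [ 0.8 38.   0. ] dturn -0.0
```

{"fn": "servo_tool", "kwargs": {"increments": [[0, 8, 0.3, 0, 0], [0, 16, 0.3, 0, 0], [0, 24, 0.3, 0, 0], [0, 32, 0.3, 0, 0], [0, 37, 0.3, 0, 0]]}}

```text
time: 5.1
tcp_pos: [0.6107, -0.1139, 0.2294]
tool_rot: [0.064, 3.138, -0.003]
ft_force: [0.5, -5.5, 7.7]
finger_gap: -0.002
gripper_force: 3.6
```

{"fn": "servo_tool", "kwargs": {"increments": [[0, 0, 0, 0, 0], [0, 0, -20, 0, 0], [0, 0, -60, 0, 0], [0, 0, -80, 0, 0], [0, 0, -80, 0, 0]]}}

```text
time: 5.6
tcp_pos: [0.6111, -0.1131, 0.3114]
tool_rot: [0.063, 3.136, 0.0]
ft_force: [0.5, -0.2, 0.0]
finger_gap: 0.0
gripper_force: 0.0
```

```bash
python3 d.py -.150,.032,.12 -.150,.025,.014
```

```text
t 5.6 tip [ 0.6119 -0.1131  0.138 ] yaw of y -0.04 F [ 0.5 -0.2  0. ] 2.0323929073974702e-06
-.150,.032,.12 [177.9   5.   17.1] dturn 0.001
-.150,.025,.014 [178.5  -2.  123.1] dturn 0.001
```

Rails 4, 3 and 2 were touched continuously, ending at mid rail2. Now back and down behind the box, with the fingers slightly open for a wider pushing face.

{"fn": "servo_tool", "kwargs": {"increments": [[50, 0, 0, 0, 16], [100, 0, 0, 0, 16], [150, 0, 0, 0, 16], [178, -2, 0, 0, 16], [178, -2, 0, 0, 16]]}}

```text
time: 6.1
tcp_pos: [0.4279, -0.1078, 0.3075]
tool_rot: [-0.065, -3.137, -0.003]
ft_force: [1.1, 0.1, 0.1]
finger_gap: 0.19
gripper_force: 0.0
```

{"fn": "servo_tool", "kwargs": {"increments": [[0, 0, 40, 0, 16], [0, 0, 80, 0, 16], [0, 0, 105, 0, 16], [0, 0, 118, 0, 16], [0, 0, 118, 0, 16]]}}

```text
time: 6.6
tcp_pos: [0.432, -0.1078, 0.1883]
tool_rot: [-0.064, -3.137, -0.0]
ft_force: [-0.1, -0.2, 0.6]
finger_gap: 0.189
gripper_force: 0.0
```

```bash
python3 d.py -.130,.025,.010;  python3 -c "
from h import *
b=snap('side','s2.png')
cv2.imwrite('pics/c2.png',cv2.resize(b[200:400,230:430,::-1],None,fx=3,fy=3,interpolation=2))"
```

```text
t 6.6 tip [ 0.4314 -0.1078  0.0149] yaw of y -0.04 F [-0.1 -0.2  0.6] 0.18905305841683184
-.130,.025,.010 [-22.8  -0.    4.8] dturn 0.001
```

View pics/c2.png

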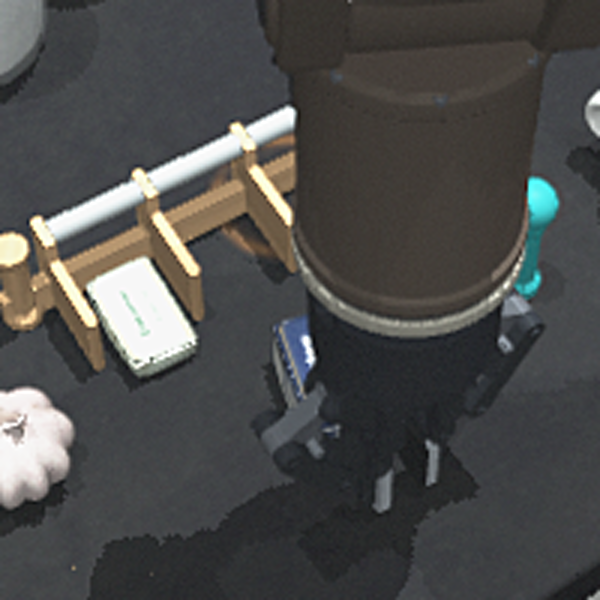

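The fingers are behind the box (crop ≈(405,480)), clear of everything. I push forward slowly.

{"fn": "servo_tool", "kwargs": {"increments": [[-6, 0, 3, 0, 16], [-12, 0, 4, 0, 16], [-16, 0, 4, 0, 16], [-20, 0, 4, 0, 16], [-24, 0, 4, 0, 16]]}}

```text
time: 7.15
tcp_pos: [0.4566, -0.1092, 0.1867]
tool_rot: [0.064, 3.14, 0.0]
ft_force: [-1.5, 0.1, 0.3]
finger_gap: 0.191
gripper_force: 0.4
```

{"fn": "servo_tool", "kwargs": {"increments": [[-5, 0, 0, 0, 16], [-10, 0, 0, 0, 16], [-15, 0, 0, 0, 16], [-20, 0, 0, 0, 16], [-25, 0, 0, 0, 16]]}}

```text
time: 7.65
tcp_pos: [0.4816, -0.1103, 0.1864]
tool_rot: [-0.064, -3.141, -0.0]
ft_force: [-1.1, 0.2, 1.0]
finger_gap: 0.184
gripper_force: 0.5
```

```bash
python3 d.py -.043,.027,.010;  python3 -c "
from h import *
b=snap('side','s3.png');a=snap('top','t3.png')
k=lambda i:cv2.resize(i[:,:,::-1],None,fx=3,fy=3,interpolation=2)
cv2.imwrite('pics/c3.png',np.hstack([k(a[200:350,240:370]),k(b[230:380,260:390])]))"
```

```text
t 7.65 tip [ 0.4815 -0.1103  0.013 ] yaw of y -0.041 F [-1.1  0.2  1. ] 0.1837586764311857
-.043,.027,.010 [-59.6   2.5   3. ] dturn 0.0
```

View pics/c3.png

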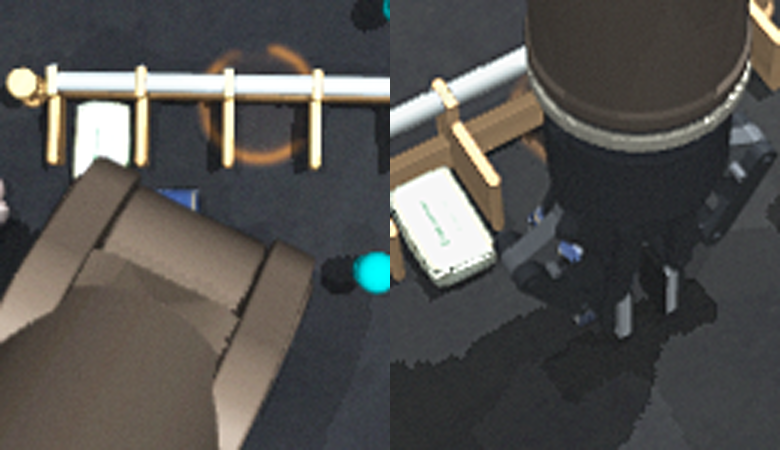

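```bash
cat > b.py <<'E'
import sys
from h import *
im=cv2.imread(sys.argv[1]);hsv=cv2.cvtColor(im,cv2.COLOR_BGR2HSV)
m=cv2.inRange(hsv,(100,90,40),(130,255,255));m[:200]=0;m[320:]=0;m[:,:270]=0;m[:,335:]=0
ys,xs=np.nonzero(m);c=np.array([.583,-.139]);th=-.041
W=np.array([onz('top',p,.032)[:2] for p in zip(xs,ys)])-c
r=np.c_[W@[np.cos(th),np.sin(th)],W@[-np.sin(th),np.cos(th)]]*1000
for y in sorted(set(ys)):
    k=ys==y;print(y,xs[k].min(),xs[k].max(),r[k].min(0).round(1),r[k].max(0).round(1))
E
python3 b.py pics/t3.png; echo; python3 b.py pics/t0.png|sed -n '1,4p;12,14p'
```

```text
263 292 303 [-39.8  23.2] [-39.5  43.7]
264 294 303 [-41.6  23.2] [-41.3  39.9]
265 295 305 [-43.4  19.4] [-43.1  38. ]
266 297 305 [-45.2  19.4] [-45.   34.3]
267 299 306 [-47.   17.5] [-46.8  30.5]
268 301 306 [-48.8  17.5] [-48.7  26.8]
269 305 306 [-50.6  17.4] [-50.6  19.3]
270 306 306 [-52.4  17.4] [-52.4  17.4]

275 299 299 [-61.9  30.3] [-61.9  30.3]
276 297 304 [-63.8  20.9] [-63.6  33.9]
277 299 308 [-65.6  13.4] [-65.3  30.2]
278 298 309 [-67.5  11.6] [-67.2  32. ]
286 294 310 [-82.4   9.5] [-82.   39.2]
287 294 310 [-84.2   9.4] [-83.8  39.1]
288 293 310 [-86.1   9.4] [-85.6  40.9]
```

{"fn": "servo_tool", "kwargs": {"increments": [[10, 0, 0, 0, 16], [20, 0, 0, 0, 16], [20, 0, -50, 0, 16], [20, 0, -100, 0, 16], [20, 0, -130, 0, 16]]}}

```text
time: 8.25
tcp_pos: [0.4602, -0.11, 0.319]
tool_rot: [0.066, 3.139, 0.0]
ft_force: [0.1, -1.6, 0.1]
finger_gap: 0.189
gripper_force: 0.0
```

{"fn": "servo_tool", "kwargs": {"increments": [[0, 50, 0, 0, 16], [0, 100, 0, 0, 16], [0, 150, 0, 0, 16], [0, 200, 0, 0, 16], [0, 200, 0, 0, 16]]}}

```text
time: 8.75
tcp_pos: [0.4681, 0.0971, 0.316]
tool_rot: [-0.049, -3.141, -0.004]
ft_force: [0.6, 0.1, 0.5]
finger_gap: 0.185
gripper_force: 0.0
```

```bash
python3 -c "
from h import *
a=snap('top','t4.png');b=snap('side','s4.png')
k=lambda i:cv2.resize(i[:,:,::-1],None,fx=3,fy=3,interpolation=2)
cv2.imwrite('pics/c4.png',np.hstack([k(a[200:350,240:370]),k(b[200:350,260:390])]))"; python3 b.py pics/t4.png; python3 d.py -.12,.03,.143
```

```text
263 291 303 [-39.8  23.2] [-39.5  45.6]
264 291 303 [-41.7  23.2] [-41.3  45.5]
265 293 303 [-43.5  23.1] [-43.2  41.8]
266 292 305 [-45.3  19.4] [-45.   43.6]
267 292 306 [-47.2  17.5] [-46.8  43.6]
268 290 306 [-49.1  17.5] [-48.7  47.2]
269 290 306 [-51.   17.4] [-50.6  47.2]
270 292 306 [-52.8  17.4] [-52.4  43.5]
271 292 306 [-54.6  17.4] [-54.3  43.4]
272 290 306 [-56.6  17.3] [-56.1  47.1]
273 292 306 [-58.4  17.3] [-58.   43.3]
274 292 306 [-60.2  17.3] [-59.8  43.3]
275 292 306 [-62.1  17.2] [-61.7  43.3]
276 292 306 [-63.9  17.2] [-63.5  43.2]
277 290 306 [-65.8  17.2] [-65.4  46.9]
278 290 306 [-67.7  17.1] [-67.3  46.9]
279 290 306 [-69.5  17.1] [-69.1  46.8]
280 290 306 [-71.4  17.1] [-71.   46.8]
281 290 306 [-73.2  17. ] [-72.8  46.8]
282 290 303 [-75.1  22.6] [-74.7  46.7]
283 290 303 [-76.9  22.6] [-76.6  46.7]
284 290 303 [-78.8  22.5] [-78.4  46.7]
285 292 303 [-80.6  22.5] [-80.3  42.9]
286 292 303 [-82.4  22.5] [-82.1  42.9]
287 290 303 [-84.3  22.4] [-84.   46.5]
288 292 303 [-86.1  22.4] [-85.8  42.8]
289 293 302 [-87.9  24.2] [-87.7  40.9]
290 298 301 [-89.7  26. ] [-89.6  31.6]
t 8.85 tip [0.468  0.0912 0.1426] yaw of y -0.038 F [-0.1 -0.3 -0. ] 0.18795511972380796
-.12,.03,.143 [  -3.7 -195.3   -0.4] dturn 0.003
```

View pics/c4.png

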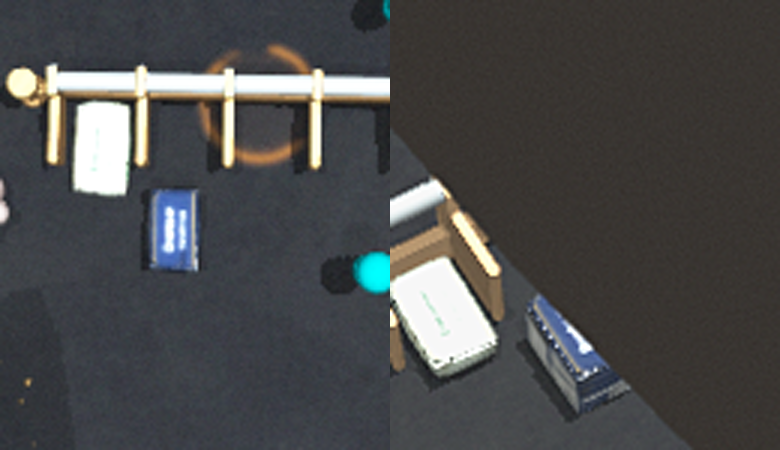

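The box is now straight, about 28 mm in front of the dividers at crop (148–201, 190–270). It sits about 5 mm left of the gap's centre line, close to the divider. I'll nudge it right with shut fingers at mid-length.

```bash
python3 d.py -.064,.078,.143 -.064,.078,.013
```

```text
t 8.85 tip [0.468  0.0912 0.1426] yaw of y -0.038 F [-0.1 -0.3 -0. ] 0.18795511972380796
-.064,.078,.143 [ -59.8 -147.5   -0.4] dturn 0.003
-.064,.078,.013 [ -60.  -147.5  129.6] dturn 0.003
```

{"fn": "servo_tool", "kwargs": {"increments": [[-20, -45, 0, 0.003, 0], [-40, -95, 0, 0.003, 0], [-60, -140, 0, 0.003, 0], [-60, -147, 0, 0.003, 0], [-60, -147, 0, 0.003, 0]]}}

```text
time: 9.35
tcp_pos: [0.5222, -0.0631, 0.3163]
tool_rot: [-0.081, -3.14, 0.002]
ft_force: [-0.4, 1.0, -0.1]
finger_gap: -0.002
gripper_force: 0.0
```

{"fn": "servo_tool", "kwargs": {"increments": [[0, 0, 40, 0, 0], [0, 0, 80, 0, 0], [0, 0, 115, 0, 0], [0, 0, 129, 0, 0], [0, 0, 129, 0, 0]]}}

```text
time: 9.85
tcp_pos: [0.5221, -0.0583, 0.1861]
tool_rot: [-0.068, -3.137, -0.001]
ft_force: [0.8, 1.2, -0.5]
finger_gap: -0.002
gripper_force: 0.0
```

```bash
python3 d.py -.064,.057,.013 -.064,.05,.013
```

```text
t 9.85 tip [ 0.5214 -0.0582  0.0127] yaw of y -0.043 F [ 0.8  1.2 -0.5] -0.0015383905418697129
-.064,.057,.013 [ -0.9 -21.2  -0.3] dturn -0.002
-.064,.05,.013 [ -0.9 -28.2  -0.3] dturn -0.002
```

{"fn": "servo_tool", "kwargs": {"increments": [[0, -6, 0, 0, 0], [0, -11, 0, 0, 0], [0, -16, 0, 0, 0], [0, -20, 0, 0, 0], [0, -22, 0, 0, 0]]}}

```text
time: 10.35
tcp_pos: [0.5225, -0.0815, 0.188]
tool_rot: [0.07, 3.14, 0.0]
ft_force: [-0.2, 1.0, 0.7]
finger_gap: 0.001
gripper_force: 0.5
```

{"fn": "servo_tool", "kwargs": {"increments": [[0, -2, 0, 0, 0], [0, -4, 0, 0, 0], [0, -6, 0, 0, 0], [0, -6, 0, 0, 0]]}}

```text
time: 10.75
tcp_pos: [0.522, -0.0873, 0.1873]
tool_rot: [-0.069, -3.141, 0.0]
ft_force: [-0.1, 0.0, -0.7]
finger_gap: -0.002
gripper_force: 0.0
```

{"fn": "servo_tool", "kwargs": {"increments": [[0, 10, 0, 0, 0], [0, 20, 0, 0, 0], [0, 20, -50, 0, 0], [0, 20, -100, 0, 0], [0, 20, -130, 0, 0]]}}

```text
time: 11.25
tcp_pos: [0.5235, -0.066, 0.3204]
tool_rot: [0.067, 3.138, 0.0]
ft_force: [1.0, 0.7, 0.9]
finger_gap: 0.002
gripper_force: 0.0
```

{"fn": "servo_tool", "kwargs": {"increments": [[20, 50, 0, 0, 16], [40, 100, 0, 0, 16], [55, 140, 0, 0, 16], [55, 150, 0, 0, 16], [55, 150, 0, 0, 16]]}}

```text
time: 11.75
tcp_pos: [0.474, 0.0884, 0.3174]
tool_rot: [-0.06, -3.141, -0.001]
ft_force: [2.3, -0.1, 0.8]
finger_gap: 0.188
gripper_force: 0.0
```

```bash
python3 -c "
from h import *
a=snap('top','t5.png')"; python3 b.py pics/t5.png|awk 'NR%3==0'; python3 d.py -.12,.027,.143
```

```text
265 300 311 [-43.3   8.2] [-43.   28.7]
268 300 313 [-48.9   4.4] [-48.5  28.6]
271 298 313 [-54.5   4.3] [-54.1  32.3]
274 298 314 [-60.1   2.4] [-59.6  32.1]
277 298 313 [-65.6   4.1] [-65.2  32. ]
280 298 310 [-71.2   9.6] [-70.9  31.9]
283 297 310 [-76.8   9.5] [-76.4  33.7]
286 297 310 [-82.3   9.5] [-82.   33.6]
289 301 310 [-87.7   9.4] [-87.5  26.1]
t 11.8 tip [0.4745 0.0862 0.144 ] yaw of y -0.041 F [ 0.1 -0.9  0.1] 0.18948547680942204
-.12,.027,.143 [   2.3 -193.6    1. ] dturn -0.0
```

The nudge overshot. The finger is about 14 mm from axis to back, so the box centre is now at y≈17 mm. I'll centre it by lowering open fingers on both sides and closing them to 37 mm, just short of a grip.

{"fn": "servo_tool", "kwargs": {"increments": [[-15, -50, 0, 0, 74], [-30, -100, 0, 0, 74], [-45, -150, 0, 0, 74], [-54, -193, 0, 0, 74], [-54, -193, 0, 0, 74]]}}

```text
time: 12.3
tcp_pos: [0.5196, -0.1201, 0.3181]
tool_rot: [0.09, 3.138, -0.008]
ft_force: [-1.3, 0.0, -0.5]
finger_gap: 0.868
gripper_force: 0.0
```

```bash
python3 d.py -.064,.027,.143 -.064,.027,.01
```

```text
t 12.3 tip [ 0.5199 -0.121   0.1447] yaw of y -0.058 F [-1.3  0.  -0.5] 0.8679860692768568
-.064,.027,.143 [ 0.4 11.6  1.6] dturn -0.017
-.064,.027,.01 [  0.7  12.3 134.6] dturn -0.017
```

{"fn": "servo_tool", "kwargs": {"increments": [[0, 0, 0, 0, 74], [0, 0, 0, 0, 74]]}}

```text
time: 12.5
tcp_pos: [0.5197, -0.1102, 0.3172]
tool_rot: [-0.07, -3.14, -0.0]
ft_force: [0.3, -0.4, -0.1]
finger_gap: 0.866
gripper_force: 0.0
```

```bash
python3 d.py -.064,.027,.01
```

```text
t 12.5 tip [ 0.5196 -0.1102  0.1438] yaw of y -0.045 F [ 0.3 -0.4 -0.1] 0.8663949986804336
-.064,.027,.01 [ -0.6   0.8 133.8] dturn -0.004
```

{"fn": "servo_tool", "kwargs": {"increments": [[0, 0, 40, 0, 74], [0, 0, 80, 0.004, 74], [0, 0, 115, 0.004, 74], [0, 0, 131, 0.004, 74], [0, 0, 131, 0.004, 74]]}}

```text
time: 13.0
tcp_pos: [0.519, -0.1084, 0.1843]
tool_rot: [-0.072, -3.136, -0.001]
ft_force: [0.8, 0.2, 0.4]
finger_gap: 0.87
gripper_force: 0.0
```

{"fn": "servo_tool", "kwargs": {"increments": [[0, 1, 0, 0, 65], [0, 1, 0, 0, 55], [0, 1, 0, 0, 47], [0, 1, 0, 0, 41], [0, 1, 0, 0, 37]], "newtons": 20}}

```text
time: 13.5
tcp_pos: [0.5203, -0.109, 0.187]
tool_rot: [0.075, 3.139, -0.0]
ft_force: [-0.1, -1.5, 0.6]
finger_gap: 0.433
gripper_force: 0.4
```

{"fn": "servo_tool", "kwargs": {"increments": [[0, 0, 0, 0, 37], [0, 0, 0, 0, 37], [0, 0, 0, 0, 60], [0, 0, 0, 0, 74], [0, 0, -10, 0, 74]]}}

```text
time: 14.0
tcp_pos: [0.5195, -0.1087, 0.1958]
tool_rot: [-0.075, -3.138, -0.001]
ft_force: [0.3, -0.3, 0.5]
finger_gap: 0.865
gripper_force: 0.0
```

{"fn": "servo_tool", "kwargs": {"increments": [[0, 0, -50, 0, 74], [0, 0, -100, 0, 74], [0, 0, -125, 0, 74], [10, 40, -125, 0, 74], [20, 80, -125, 0, 74]]}}

```text
time: 14.5
tcp_pos: [0.5039, -0.0282, 0.3233]
tool_rot: [0.08, 3.137, 0.001]
ft_force: [0.9, 0.4, -0.7]
finger_gap: 0.871
gripper_force: 0.0
```

{"fn": "servo_tool", "kwargs": {"increments": [[20, 50, 0, 0, 16], [35, 90, 0, 0, 16], [35, 110, 0, 0, 16], [35, 110, 0, 0, 16]]}}

```text
time: 14.9
tcp_pos: [0.4738, 0.0871, 0.322]
tool_rot: [0.066, 3.141, 0.002]
ft_force: [0.2, -0.8, 0.1]
finger_gap: 0.196
gripper_force: 0.0
```

```bash
python3 -c "
from h import *
a=snap('top','t6.png')"; python3 b.py pics/t6.png|awk 'NR%3==0'; python3 d.py -.12,.027,.143
```

```text
265 297 307 [-43.4  15.7] [-43.1  34.3]
268 294 309 [-49.   11.9] [-48.6  39.8]
271 294 309 [-54.6  11.8] [-54.2  39.7]
274 294 309 [-60.2  11.7] [-59.8  39.6]
277 293 310 [-65.7   9.7] [-65.3  41.3]
280 294 309 [-71.3  11.5] [-70.9  39.4]
283 293 306 [-76.9  17. ] [-76.5  41.1]
286 293 309 [-82.4  11.3] [-82.  41.]
289 297 306 [-87.8  16.8] [-87.6  33.5]
t 14.95 tip [0.4741 0.085  0.1486] yaw of y -0.045 F [-0.7  0.   0.2] 0.18542688049695405
-.12,.027,.143 [   1.3 -192.4    5.5] dturn -0.004
```

The box is now centred at y≈26 mm and straight. I go behind it and push it home with shut fingers.

{"fn": "servo_tool", "kwargs": {"increments": [[8, -45, 0, 0, 0], [8, -95, 0, 0, 0], [8, -145, 0, 0.004, 0], [8, -193, 0, 0.004, 0], [8, -193, 0, 0.004, 0]]}}

```text
time: 15.45
tcp_pos: [0.4554, -0.1171, 0.3224]
tool_rot: [0.101, 3.138, -0.005]
ft_force: [0.3, 0.3, 0.8]
finger_gap: 0.001
gripper_force: 0.0
```

{"fn": "servo_tool", "kwargs": {"increments": [[0, 0, 0, 0, 0], [0, 0, 0, 0, 0], [0, 0, 0, 0, 0]]}}

```text
time: 15.75
tcp_pos: [0.4571, -0.1078, 0.3214]
tool_rot: [-0.078, -3.14, -0.001]
ft_force: [0.4, 1.4, -0.6]
finger_gap: -0.001
gripper_force: 0.0
```

```bash
python3 d.py -.125,.026,.012
```

```text
t 15.75 tip [ 0.4571 -0.1078  0.148 ] yaw of y -0.05 F [ 0.4  1.4 -0.6] -0.0006226341117072246
-.125,.026,.012 [-2.10e+00 -1.00e-01  1.36e+02] dturn -0.009
```

{"fn": "servo_tool", "kwargs": {"increments": [[0, 0, 40, -0.009, 0], [0, 0, 80, -0.009, 0], [0, 0, 120, -0.009, 0], [0, 0, 135, -0.009, 0], [0, 0, 135, -0.009, 0]]}}

```text
time: 16.25
tcp_pos: [0.4563, -0.1077, 0.1844]
tool_rot: [-0.064, -3.136, -0.001]
ft_force: [-0.1, 0.2, -0.7]
finger_gap: 0.002
gripper_force: 0.0
```

```bash
python3 d.py -.102,.026,.012 -.043,.0265,.012
```

```text
t 16.25 tip [ 0.4555 -0.1076  0.011 ] yaw of y -0.041 F [-0.1  0.2 -0.7] 0.001631624834763514
-.102,.026,.012 [-26.6  -0.2  -1.1] dturn 0.0
-.043,.0265,.012 [-85.6   0.3  -1.3] dturn 0.0
```

{"fn": "servo_tool", "kwargs": {"increments": [[-8, 0, 0, 0, 0], [-14, 0, 0, 0, 0], [-19, 0, 0, 0, 0], [-24, 0, 0, 0, 0], [-29, 0, 0, 0, 0]]}}

```text
time: 16.75
tcp_pos: [0.4865, -0.1101, 0.1869]
tool_rot: [0.067, 3.14, 0.0]
ft_force: [-1.3, 0.7, 0.4]
finger_gap: -0.0
gripper_force: 0.4
```

{"fn": "servo_tool", "kwargs": {"increments": [[-5, 0, 0, 0, 0], [-10, 0, 0, 0, 0], [-15, 0, 0, 0, 0], [-20, 0, 0, 0, 0], [-25, 0, 0, 0, 0]]}}

```text
time: 17.25
tcp_pos: [0.5113, -0.1112, 0.1864]
tool_rot: [-0.067, -3.141, -0.0]
ft_force: [-0.9, 0.8, 1.4]
finger_gap: -0.003
gripper_force: 0.5
```

{"fn": "servo_tool", "kwargs": {"increments": [[-5, 0, 0, 0, 0], [-10, 0, 0, 0, 0], [-15, 0, 0, 0, 0], [-20, 0, 0, 0, 0], [-25, 0, 0, 0, 0]]}}

```text
time: 17.75
tcp_pos: [0.5364, -0.1122, 0.1864]
tool_rot: [0.067, 3.141, 0.0]
ft_force: [-0.9, 0.2, -0.4]
finger_gap: -0.002
gripper_force: 0.2
```

```bash
python3 d.py -.043,.0265,.012; python3 -c "
from h import *
a=snap('top','t7.png');b=snap('side','s7.png')
k=lambda i:cv2.resize(i[:,:,::-1],None,fx=3,fy=3,interpolation=2)
cv2.imwrite('pics/c7.png',np.hstack([k(a[200:350,240:370]),k(b[200:350,260:390])]))"; python3 b.py pics/t7.png
```

```text
t 17.75 tip [ 0.5364 -0.1122  0.013 ] yaw of y -0.043 F [-0.9  0.2 -0.4] -0.0016898689323507903
-.043,.0265,.012 [-4.7  1.7  1. ] dturn -0.002Traceback (most recent call last):
  File "b.py", line 6, in <module>
    W=np.array([onz('top',p,.032)[:2] for p in zip(xs,ys)])-c
      ~~~~~~~~~~~~~~~~~~~~~~~~~~~~~~~~~~~~~~~~~~~~~~~~~~~~~^~
ValueError: operands could not be broadcast together with shapes (0,) (2,)
```

View pics/c7.png

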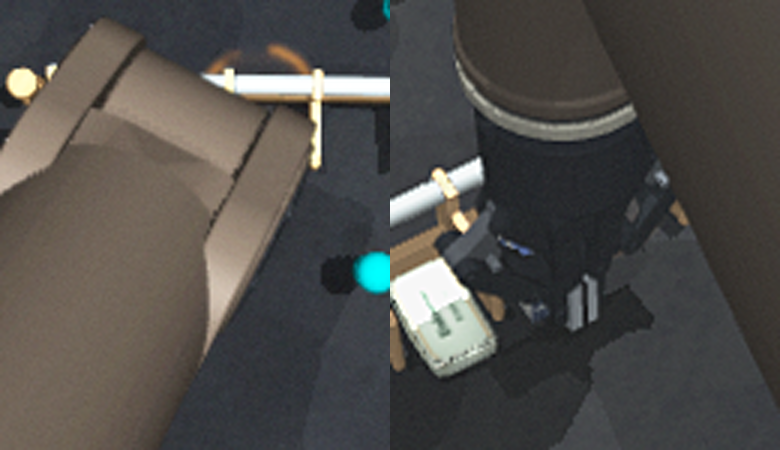

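The box is still ahead of the fingers and nearly home, with the fingers at crop (580,300). I finish in small force-checked steps.

{"fn": "servo_tool", "kwargs": {"increments": [[-1, 0, 0, 0, 0], [-2, 0, 0, 0, 0], [-3, 0, 0, 0, 0], [-4, 0, 0, 0, 0]]}}

```text
time: 18.25
tcp_pos: [0.5398, -0.1125, 0.1864]
tool_rot: [-0.068, -3.141, -0.0]
ft_force: [-0.5, -0.4, 0.1]
finger_gap: -0.0
gripper_force: 0.3
```

{"fn": "servo_tool", "kwargs": {"increments": [[-1, 0, 0, 0, 0], [-2, 0, 0, 0, 0], [-2, 0, 0, 0, 0]]}}

```text
time: 18.55
tcp_pos: [0.5405, -0.1125, 0.1861]
tool_rot: [-0.068, -3.137, -0.001]
ft_force: [-7.1, 0.5, 4.7]
finger_gap: -0.006
gripper_force: 3.4
```

{"fn": "servo_tool", "kwargs": {"increments": [[-1, 0, 0, 0, 0], [-1, 0, 0, 0, 0], [-1, 0, 0, 0, 0]]}}

```text
time: 18.85
tcp_pos: [0.5408, -0.1126, 0.1859]
tool_rot: [-0.068, -3.136, -0.002]
ft_force: [-10.3, 0.4, 6.2]
finger_gap: 0.002
gripper_force: 4.8
```

{"fn": "servo_tool", "kwargs": {"increments": [[3, 0, 0, 0, 0], [15, 0, 0, 0, 0], [30, 0, 0, 0, 0], [30, 0, -45, 0, 0], [30, 0, -90, 0, 0]]}}

```text
time: 19.35
tcp_pos: [0.5116, -0.1113, 0.2766]
tool_rot: [-0.068, -3.138, -0.0]
ft_force: [1.0, 0.3, 0.8]
finger_gap: -0.004
gripper_force: 0.0
```

{"fn": "servo_tool", "kwargs": {"increments": [[20, 0, -40, 0, 0], [30, 45, -60, 0, 0], [40, 95, -60, 0, 0], [40, 145, -60, 0, 0], [40, 180, -60, 0, 0]]}}

```text
time: 19.85
tcp_pos: [0.4797, 0.0733, 0.3368]
tool_rot: [0.064, 3.14, 0.003]
ft_force: [0.5, -0.0, -1.4]
finger_gap: -0.003
gripper_force: 0.0
```

```bash
python3 -c "
from h import *
a=snap('top','t8.png');b=snap('side','s8.png')
k=lambda i:cv2.resize(i[:,:,::-1],None,fx=3,fy=3,interpolation=2)
cv2.imwrite('pics/c8.png',np.hstack([k(a[200:350,220:350]),k(b[200:350,260:390])]))"; python3 b.py pics/t8.png|awk 'NR%3==1'
```

```text
233 295 307 [16.5 16.7] [16.8 39.2]
236 297 310 [10.9 11. ] [11.2 35.3]
239 297 310 [ 5.2 10.9] [ 5.6 35.2]
242 294 310 [-0.5 10.8] [-0.  40.7]
245 294 310 [-6.1 10.7] [-5.6 40.6]
248 294 310 [-11.7  10.6] [-11.3  40.5]
251 294 307 [-17.3  16.1] [-17.   40.4]
254 296 307 [-22.9  16. ] [-22.6  36.6]
257 294 307 [-28.5  15.9] [-28.2  40.2]
```

View pics/c8.png

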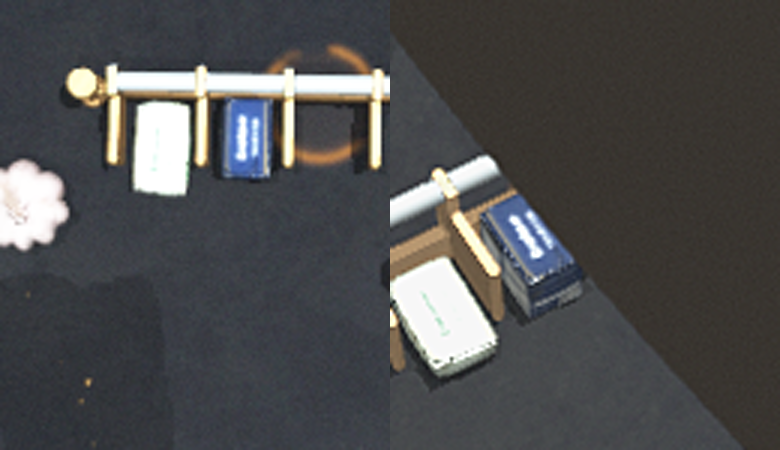

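The box sits straight and home in the third gap (crop ≈(246,138)), between dividers at 201 and 289. The butter and garlic have not moved.

{"fn": "servo_tool", "kwargs": {"increments": [[0, 0, 0, 0, 0], [0, 0, 0, 0, 0], [0, 0, 0, 0, 0]]}}

```text
time: 20.25
tcp_pos: [0.4806, 0.0687, 0.3364]
tool_rot: [0.071, 3.141, -0.0]
ft_force: [-0.5, 1.5, -0.5]
finger_gap: 0.001
gripper_force: 0.0
```

```bash
python3 -c "
from plant import job_done
print(job_done())"
```

```text
the job is handed in; nothing more can be done
None
```

The job is handed in at about 20 s: I ran a shut fingertip along the rail from the ball-post end over gaps one, two and three, leaving the fourth untouched, then, after re-centring the box once when a sideways nudge overshot, pushed it home against the back strip of the third gap.

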